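# Change the packs over and stow the spare for the work light

## Task

Get the work light ready to go out. The tall battery pack standing in the charger is full and belongs in the work light's cradle, and the low pack now in the light is flat and belongs in the charger (a cradle holds only one pack, so park one on a free patch of the bench on the way); push down the tab of the small case's latch so that its lid springs open, and set the slim spare pack from the bench into the pocket inside. Leave all three packs upright and fully home in their seats, and do not disturb the screwdriver and the tape measure.

Things in the scene. Friction and masses are not known exactly. Their poses are not given: they have to be found in the camera images.
- tall_pack: The tall battery pack: black rounded block, 70 mm along its x, 46 mm along its y, 78 mm high, light seam line round its middle; about 0.55 kg. Starts standing in the charger, its x along the charger's x. Origin: centre of its underside, z up. Grasp it from above across the 46 mm (along its y), above the cradle's rim, which stands 18 mm above its underside; either way round fits.
- low_pack: The low battery pack: black rounded block with the same foot, 70 mm along its x, 46 mm along its y, but only 50 mm high, no seam line; about 0.34 kg. Starts standing in the work light's cradle. Origin: centre of its underside, z up. Grasp as the tall one; either way round fits.
- slim_pack: The slim spare battery pack: the smallest black block, 66 mm along its x, 36 mm along its y, 36 mm high, about 0.22 kg. Starts standing on the bench by itself. Origin: centre of its underside, z up. Grasp from above across the 36 mm (along its y), near its top, as the case's walls stand 16 mm above its underside when it is home; either way round fits.
- charger: Charger, fixed: dark cradle in front (-x), sloped panel with vents and two lamps behind (+x, to 95 mm, 38 mm high), 104 mm wide. Origin: on the bench under the cradle's centre; x to the back, z up. Seat 78 (x) by 54 (y) mm, floor 8 mm above the origin; walls straight up for 4 mm, then a steep lead-in spreading by 7 mm each side up to the rim at 26 mm.
- work_light: Work light, fixed: the same cradle in front (-x), behind it (+x, from 45 to 115 mm, up to 85 mm high) a lamp head with white lens on a yoke; skid frame, 130 mm wide over the knobs. Origin: on the bench under the cradle's centre; x to the back, z up. Seat as in the charger: 78 by 54 mm, floor 8 mm above the origin, lead-in up to the rim at 26 mm.
- case: Grey case, fixed: 106 (x) by 128 (y) mm, 45 high shut, latch with push tab at its front (-x), lid hinged at the back (x = 54 mm). Origin: on the bench under the pocket's centre; x to the back, z up. Open, its walls are 20 mm high; pocket in the foam for the slim pack: 74 (x) by 44 (y) mm, floor 4 mm above the origin, straight to 6 mm, then spreading 5 mm each side up to 14 mm.
- case_lid (a joint): Angle of the case's lid: 0 shut, 1.75 rad fully open (just past upright, leaning to the back and reaching 125 mm above the bench). Held shut by the latch; a spring swings it fully open by itself in under a second once the latch is pushed, and holds it there.
- latch_tab (a point): Centre of the top of the latch's push tab, a steel plate 36 mm (along the case's x) by 40 mm, 29 mm above the bench at the case's front, 85 mm before its origin. Push straight down here with closed fingertips: it gives against a spring, about 2 to 4 N; the lid is let go after some 5 mm, the tab stops at 10 mm and springs back.
- screwdriver: A loose screwdriver, 202 mm long along its y (handle to +y, 28 mm thick), lying near the bench's front edge. Not to be disturbed. Origin: centre of its underside.
- tape_measure: A loose tape measure, 32 by 79 mm, 62 mm high, standing towards the back of the bench. Not to be disturbed. Origin: centre of its underside.

How it is judged:
By the outcome, as a careful person would: the job done as asked, in the order asked, and still so for the second after the job is handed in, with the robot touching nothing.
It also fails if it takes over 120 s, if anything falls off the work surface, if the arm or the gripper's body presses on something with over 40 N, if the wrist force passes 120 N, or if a joint passes its speed limit or range.

## Robot

A 6-joint arm with a two-finger parallel gripper is mounted at the origin on a cart in front of the work surface, level with it; the furniture and walls round the work are solid. World frame = base frame: x ahead of the robot, y to its left, z up, the work surface at z = 0. Lengths are in m, angles in rad, forces in N, time in s.
With the tool pointing down it reaches from about 0.35 to 0.975 m from the base axis. Payload 4.9 kg.
Tool frame: the origin (TCP) lies on the centre line of the jaws, within the pads' length; the fingertips stand manip.tcp_to_tips ahead of it and the grasp point (between the pads) is the TCP (manip.tcp_to_tips is the distance from the TCP to the fingertips, in m); y points along the fingers, z is the direction in which the jaws open and shut, and the axes are right-handed (so a half turn about y gives the same grasp; the last joint's range is limited). The gripper opens to 85 mm and grips with 20 to 120 N. Pads are 22 mm wide; open, the fingers measure 114 mm over their backs; the gripper's body (76 mm by 85 mm) begins 54 mm behind the grasp point. The pads swing forward as they close: fully open they stand 13 mm farther back than shut.
Start: joints at [1.059, 0.053, 1.613, -0, 1.476, -0.119], TCP at [0.239, 0.577, 0.25] pointing down, gripper open.
Joint ranges: [-3.01, 3.01], [-1.01, 2.22], [0.06, 2.58], [-1.02, 4.17], [0.09, 2.62], [-3.14, 3.14]. Speed limits (rad/s): [2.57, 2.57, 3.14, 3.14, 3.14, 3.14].

## Interface

Orientations are given as a unit quaternion [w, x, y, z].
In Python, from plant import manip gives the robot as it stands.
- The arm moves only by the tool apply_moves, never from a script. Its argument "moves" is a list of rows, each a list of 7 numbers: the gripper's target within -1 to 1 (shut at 1, half-way at 0, fully open at -1), then the shift along the tool's x, y, z in mm, then the turn, a rotation vector about the tool's x, y, z in degrees. A call has 1 to 20 rows; each row shifts and turns the commanded pose from where the row before left it, along the tool's axes as they then stand; what a row does not reach is not made up. A row lasts 1/10 s, in which the tool goes at most 50 mm and 8.59 degrees, less where a joint would pass 70% of its speed; a pose out of reach is approached as far as the arm can. A call with a gripper value outside its range is refused whole. The fingers move at their own pace and stop on an object; the grip force is fixed at half the most. Time passes only in rows, so rows that do not move let the fingers close. It gives the time, the measured TCP pose, the force and the opening at its end, in the units of the state.
- manip.state(): the state, without advancing time (a new reading comes with each control period).
- manip.grab_frame(name): name is "scene" or "side" or "wrist"; returns the picture (420x560x3 uint8, blue, green, red); there is no depth.
- manip.calibration(name): a dict with "mtx" (3x3 intrinsics, pixels), "T" (4x4, takes a point from camera to world coordinates); the wrist camera has in their place "T_tool_cam" (4x4, takes a point from camera to tool coordinates, whose origin is the TCP and whose axes are the tool frame's). Camera axes: x right, y down, z forward; pixel columns grow to the right and rows downward; lengths in m; the calibration is good to about 2 mm. A picture is of the moment at which its call begins: read the wrist's pose just before it. calibration takes no time and is no camera call.
- manip.job_done(): hands the job in, once; it reports no verdict.
The state is a dict: "time": time; "joint_pos": joint angles; "joint_vel": joint speeds; "joint_efforts": joint torques, N m; "tool_pos": TCP position; "tool_rot": TCP orientation; "contact_force": force on the tool from outside, world axes, zero at the start; "ft_torque": the same for the moment, N m; "gripper_width": opening from 0.0 (shut) to 1.0 (fully open).
Only numpy, scipy, OpenCV 4.12 (cv2) and the standard library are available. Lean on these libraries where they do the work, as an engineer would, in place of code of your own. Each camera call takes 0.05 s, during which the arm holds its last target. There are 200 camera calls.

## Working session

There is one attempt and no reset: what is moved stays moved. The work goes in short steps, Python scripts to look and compute and a tool call to move; the robot and the scene stay as the last step left them, time stands still between calls to the robot, and variables do not carry over. Pictures are saved under pics/ and viewed, about 12 in all and at most 16, crops included, and the job is handed in when it is done.

Besides the shell and the picture viewer there is one more tool, called after "Call:" as a command line: name --pt "numbers of a row" for each row, then --argument value for the rest. apply_moves: Moves the arm, as the interface text tells. Its arguments: {"type":"object","properties":{"moves":{"type":"array","items":{"type":"array","items":{"type":"number"}}}},"required":["moves"]}

```bash
mkdir -p pics; ls
python3 - <<'E'
from plant import manip
import cv2, numpy as np
np.set_printoptions(precision=4,suppress=True)
print(manip.state()); print(manip.tcp_to_tips)
for n in("scene","side"):
    c=manip.calibration(n); print(n,c["mtx"],c["T"])
    cv2.imwrite(f"pics/{n}0.png",cv2.resize(manip.grab_frame(n),(800,600)))
print(manip.calibration("wrist"))
E
```

```text
pics
{'time': 0.0, 'joint_pos': array([ 1.059 ,  0.0534,  1.6143,  0.    ,  1.476 , -0.119 ]), 'joint_vel': array([-0.002 ,  0.0002,  0.0037,  0.0004,  0.0008,  0.0003]), 'joint_efforts': array([ -0.0022, -39.3666, -37.0184,  -0.0003,   0.0067,  -0.    ]), 'tool_pos': array([0.239 , 0.5769, 0.2491]), 'tool_rot': array([-0.6928,  0.6942, -0.1382,  0.1378]), 'contact_force': array([ 1.1403, -0.5127, -0.3144]), 'ft_torque': array([ 0.0231, -0.0072, -0.0215]), 'gripper_width': 1.0008018802964398}
0.019
scene [[419.6999   0.     282.8707]
 [  0.     419.6999 209.2687]
 [  0.       0.       1.    ]] [[ 0.4318 -0.6398  0.6357 -0.0788]
 [-0.9019 -0.2983  0.3124 -0.2132]
 [-0.0103 -0.7083 -0.7059  0.7627]
 [ 0.      0.      0.      1.    ]]
side [[416.8357   0.     279.4708]
 [  0.     416.8357 199.3972]
 [  0.       0.       1.    ]] [[-0.9998 -0.0197  0.0065  0.5533]
 [-0.0163  0.5531 -0.8329  0.9603]
 [ 0.0128 -0.8329 -0.5533  0.6175]
 [ 0.      0.      0.      1.    ]]
{'mtx': array([[295.1844,   0.    , 276.2589],
       [  0.    , 295.1844, 209.9302],
       [  0.    ,   0.    ,   1.    ]]), 'T_tool_cam': array([[ 0.0003,  0.9582,  0.2861, -0.0736],
       [-0.0006, -0.2861,  0.9582, -0.123 ],
       [ 1.    , -0.0005,  0.0005,  0.0006],
       [ 0.    ,  0.    ,  0.    ,  1.    ]])}
```

View pics/scene0.png

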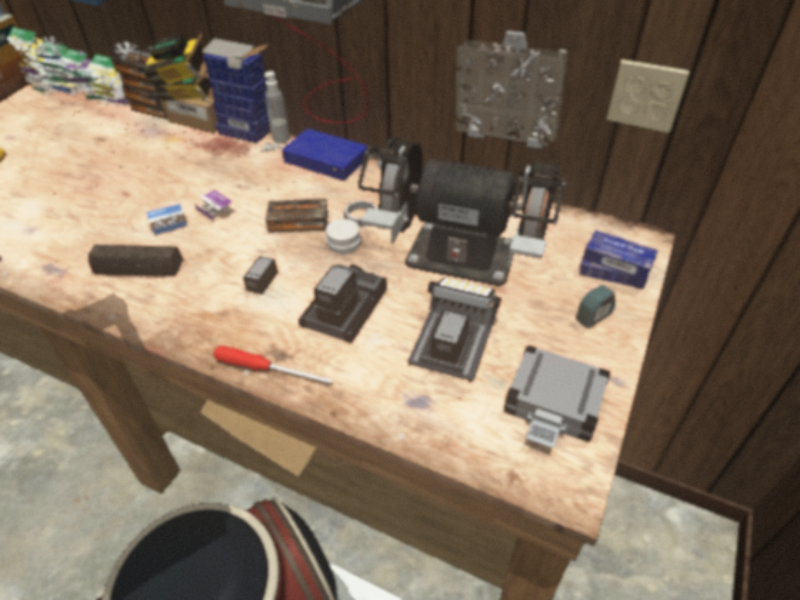

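View pics/side0.png

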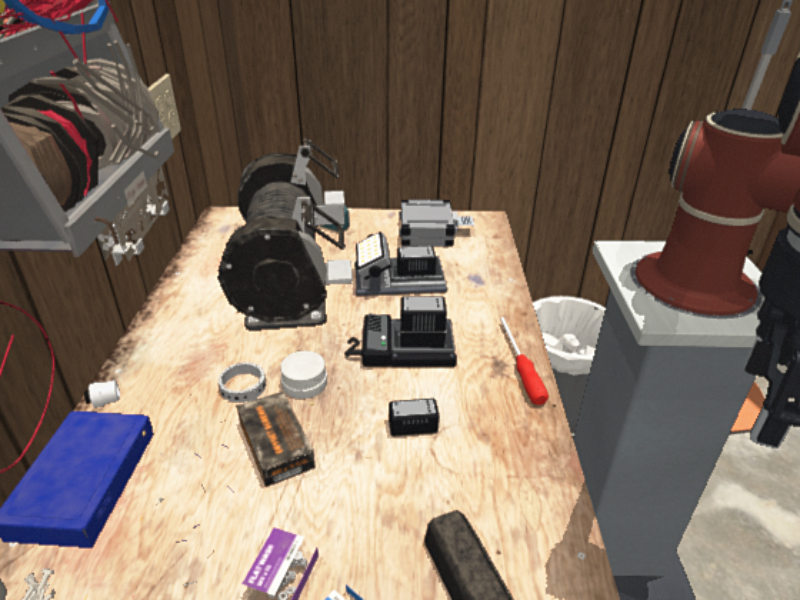

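The scene view (800x600) shows the slim pack at (261,274), the tall pack in the charger at (338,287), the low pack in the light at (450,328), the case at (557,393) with its tab at (543,433), the screwdriver at (270,365) and the tape at (596,306). In the side view the same items are at (413,415), (423,315), (417,257) and (427,215).

```bash
cat > h.py <<'E'
from plant import manip
import cv2, numpy as np
from scipy.spatial.transform import Rotation as R
np.set_printoptions(precision=4,suppress=True)
def Tcam(n):
    c=manip.calibration(n)
    if n!="wrist": return c["mtx"],c["T"]
    s=manip.state(); T=np.eye(4); q=s["tool_rot"]
    T[:3,:3]=R.from_quat([q[1],q[2],q[3],q[0]]).as_matrix(); T[:3,3]=s["tool_pos"]
    return c["mtx"],T@c["T_tool_cam"]
def cast(K,T,px,z):
    px=np.atleast_2d(np.float64(px)); d=np.c_[px,np.ones(len(px))]@np.linalg.inv(K).T@T[:3,:3].T
    return T[:3,3]+d*((z-T[2,3])/d[:,2])[:,None]
def tri(obs):  # [(name,px)]
    A=0;b=0
    for n,p in obs:
        K,T=Tcam(n); d=T[:3,:3]@np.linalg.inv(K)@[*p,1]; d/=np.linalg.norm(d); P=np.eye(3)-np.outer(d,d); A=A+P; b=b+P@T[:3,3]
    return np.linalg.solve(A,b)
def axes():
    q=manip.state()["tool_rot"]; return R.from_quat([q[1],q[2],q[3],q[0]]).as_matrix()
def go(target,yaw=None):
    """tool-axis shift in mm to a world target; turn about tool y (deg) so that jaw axis z lies along world yaw"""
    s=manip.state(); A=axes(); print("tool shift mm",(A.T@(np.array(target)-s["tool_pos"])*1000).round(1))
    z=A[:,2]; cur=np.degrees(np.arctan2(z[1],z[0])); print("jaw yaw",round(cur,2),"tool y",A[:,1])
    if yaw is not None:
        d=(yaw-cur+90)%180-90; print("turn about tool y",round(-d,2) )
def wrist(name):
    K,T=Tcam("wrist"); im=manip.grab_frame("wrist"); np.savez(f"pics/{name}.npz",K=K,T=T,im=im)
    cv2.imwrite(f"pics/{name}.png",cv2.resize(im,(800,600),interpolation=cv2.INTER_CUBIC)); return K,T,im
E
python3 - <<'E'
from h import *
f=.7
for n,a,b,z in [("tall",(338,276),(423,305),.086),("low",(452,322),(417,252),.058),("slim",(262,266),(413,405),.036),("case",(560,380),(427,210),.045),("tab",(545,430),(464,221),.029),("tape",(598,296),None,.062),("scr handle",(240,357),(535,380),.02),("scr tip",(330,381),(503,320),.01)]:
    K,T=Tcam("scene"); print(n,cast(K,T,np.array(a)*f,z),end=" ")
    if b: K,T=Tcam("side"); print(cast(K,T,np.array(b)*f,z),tri([("scene",np.array(a)*f),("side",np.array(b)*f)]),end="")
    print()
print(axes())
E
```

```text
tall [[0.533  0.2094 0.086 ]] [[0.5222 0.2149 0.086 ]] [0.5262 0.2097 0.0863]
low [[0.5411 0.0065 0.058 ]] [[0.5288 0.0069 0.058 ]] [0.5324 0.0063 0.0612]
slim [[0.5429 0.3801 0.036 ]] [[0.5367 0.3783 0.036 ]] [0.5386 0.3786 0.038 ]
case [[ 0.5115 -0.1797  0.045 ]] [[ 0.5053 -0.1938  0.045 ]] [ 0.5058 -0.18    0.0518]
tab [[ 0.429  -0.1833  0.029 ]] [[ 0.426 -0.177  0.029]] [ 0.4272 -0.1825  0.0278]
tape [[ 0.6942 -0.1912  0.062 ]] 
scr handle [[0.3597 0.2972 0.02  ]] [[0.357  0.3062 0.02  ]] [0.3585 0.3005 0.0167]
scr tip [[0.3858 0.1465 0.01  ]] [[0.3824 0.1475 0.01  ]] [0.3838 0.1467 0.0105]
[[ 0.9238 -0.0009  0.3828]
 [-0.3828 -0.0017  0.9238]
 [-0.0002 -1.     -0.0019]]
```

Call:
apply_moves --pt "-1 0 0 0 0 -7.5 0" --pt "-1 0 0 0 0 -7.5 0" --pt "-1 0 0 0 0 -7.5 0" --pt "-1 20 0 -30 0 0 0" --pt "-1 20 0 -30 0 0 0" --pt "-1 20 0 -30 0 0 0" --pt "-1 20 0 -30 0 0 0" --pt "-1 20 0 -30 0 0 0" --pt "-1 20 0 -30 0 0 0" --pt "-1 20 0 -30 0 0 0" --pt "-1 20 0 -30 0 0 0" --pt "-1 20 0 -30 0 0 0" --pt "-1 20 0 -30 0 0 0" --pt "-1 20 0 -30 0 0 0" --pt "-1 20 0 -30 0 0 0" --pt "-1 0 0 0 0 0 0" --pt "-1 0 0 0 0 0 0"

```text
time: 1.8
tool_pos: [0.4791, 0.2168, 0.2498]
tool_rot: [0.707, -0.707, 0.001, -0.0]
contact_force: [0.6, 0.2, 0.8]
gripper_width: 1.0
```

Run:
```python
from h import *
wrist("w_ch"); go([.52,.01,.25],90)
```

```text
tool shift mm [  41.3   -0.2 -207.5]
jaw yaw 89.98 tool y [-0.001   0.0002 -1.    ]
turn about tool y -0.02
```

View pics/w_ch.png

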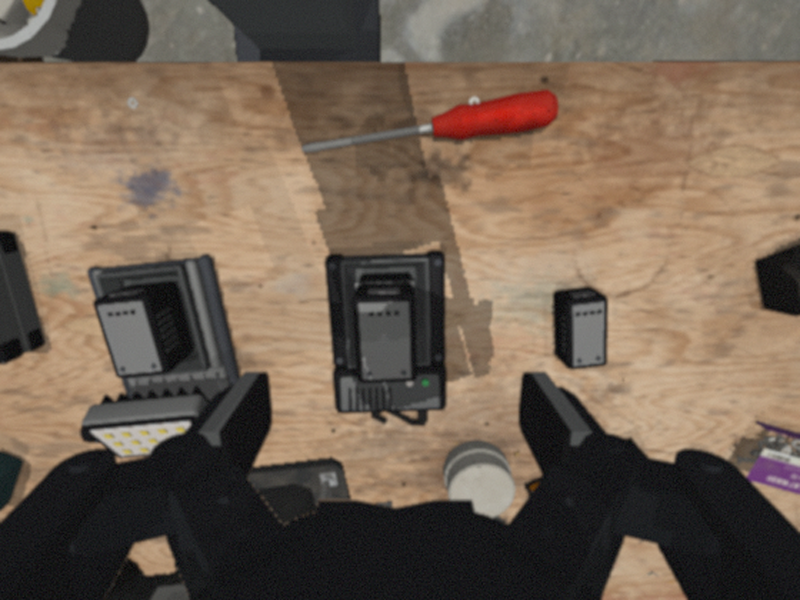

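The wrist view shows, from left to right, the low pack's top face near (130,337), the tall pack's near (387,335) and the slim pack's near (588,332), with the screwdriver at (430,120). All three top faces are lighter than their sides.

```bash
cat >> h.py <<'E'
def top(name,seed,z,lo=60,win=45,show=None):
    d=np.load(f"pics/{name}.npz"); im=d["im"]; hsv=cv2.cvtColor(im,cv2.COLOR_BGR2HSV)
    m=((hsv[...,2]>lo)&(hsv[...,2]<200)&(hsv[...,1]<70)).astype(np.uint8)
    w=np.zeros_like(m); x,y=np.int32(np.array(seed)*.7); w[y-win:y+win,x-win:x+win]=1
    m=cv2.morphologyEx(m*w,cv2.MORPH_OPEN,np.ones((3,3)))
    n,l=cv2.connectedComponents(m); m=(l==l[y,x]).astype(np.uint8)
    c=max(cv2.findContours(m,cv2.RETR_EXTERNAL,cv2.CHAIN_APPROX_NONE)[0],key=len)[:,0]
    P=cast(d["K"],d["T"],c+0.0,z)[:,:2]
    r=cv2.minAreaRect((P*1000).astype(np.float32)); b=cv2.boxPoints(r); e=max([b[1]-b[0],b[2]-b[1]],key=np.linalg.norm)
    if show: cv2.imwrite(show,cv2.drawContours(cv2.resize(im,(800,600)),[np.int32(c/.7)],-1,(0,0,255)))
    return "centre",np.round(r[0],1),"size",np.round(r[1],1),"x-yaw",round((np.degrees(np.arctan2(e[1],e[0]))+90)%180-90,1)
E
python3 - <<'E'
from h import *
for lo in(45,55,65):
  for s,z in[((387,350),.086),((135,345),.058),((588,340),.036)]: print(lo,*top("w_ch",s,z,lo))
E
```

```text
45 centre [522.5 210.2] size [62.6 37.4] x-yaw 1.7
45 centre [549.2  13.3] size [ 87.  100.9] x-yaw -7.7
45 centre [536.9 386.6] size [60.  36.9] x-yaw 8.2
55 centre [522.4 210.2] size [61.3 36.7] x-yaw 2.1
55 centre [531.3   5.3] size [62.7 38.9] x-yaw 5.6
55 centre [537.3 386.8] size [59.7 35.8] x-yaw 6.7
65 centre [522.2 210.1] size [61.  36.3] x-yaw 2.3
65 centre [531.2   5. ] size [61.2 38.5] x-yaw 5.7
65 centre [537.2 387.2] size [59.1 35.8] x-yaw 8.3
```

Call:
apply_moves --pt "-1 0 0 -30 0 0 0" --pt "-1 0 0 -40 0 0 0" --pt "-1 0 0 -40 0 0 0" --pt "-1 0 0 -40 0 0 0" --pt "-1 0 0 -40 0 0 0" --pt "-1 0 0 -40 0 0 0" --pt "-1 0 0 -30 0 0 0" --pt "-1 0 0 0 0 0 0" --pt "-1 0 0 0 0 0 0" --pt "-1 0 0 0 0 0 0"

```text
time: 2.85
tool_pos: [0.4791, -0.0412, 0.2502]
tool_rot: [0.707, -0.707, -0.001, 0.001]
contact_force: [0.2, 0.6, -0.1]
gripper_width: 1.001
```

Run:
```python
from h import *
wrist("w_li"); go([.531,.005,.15],95.6)
```

```text
tool shift mm [ 52.  100.2  46. ]
jaw yaw 90.13 tool y [-0.0001  0.0004 -1.    ]
turn about tool y -5.47
```

View pics/w_li.png

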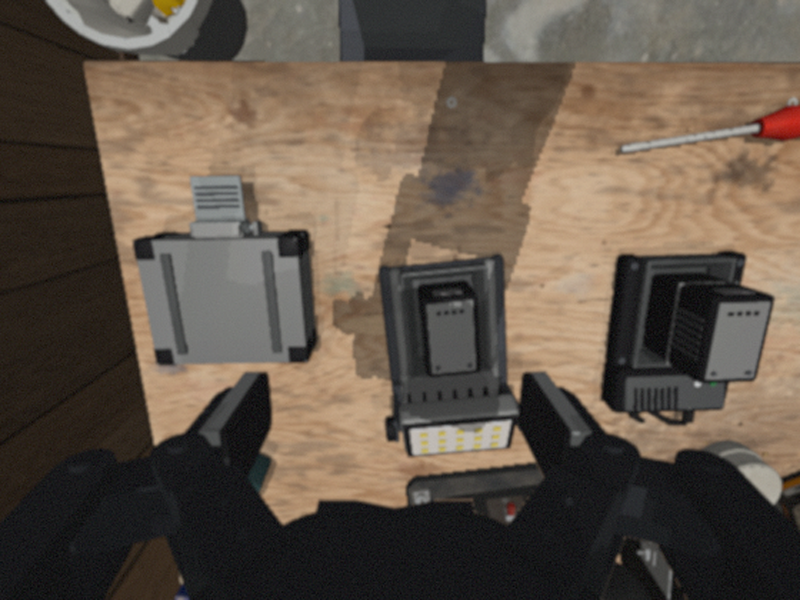

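The case lid's corners are at (136,240), (307,232), (314,360) and (157,363), with the tab's plate spanning (192,177)–(244,222). The light's low pack top is near (450,335), and its frame front runs from (382,267) to (502,256).

Run:
```python
from h import *
for lo in(50,60):
  for s,z in[((452,345),.058),((740,335),.086)]: print(lo,*top("w_li",s,z,lo))
d=np.load("pics/w_li.npz"); C=lambda p,z:cast(d["K"],d["T"],np.array(p)*.7,z)[:,:2]*1000
c=C([(136,240),(307,232),(314,360),(157,363)],.045); print("case",c,c.mean(0))
t=C([(192,177),(242,176),(244,222),(195,222)],.029); print("tab",t,t.mean(0))
print("light front",C([(382,267),(502,256)],.026)); print("charger front",C([(619,256),(742,254)],.026))
d=np.load("pics/w_ch.npz");print("charger front/back",C([(328,257),(443,254)],.026)); print("light",C([(90,268),(213,257)],.026),"screw",C([(303,149)],.005))
```

```text
50 centre [530.8   5.3] size [62.  37.5] x-yaw 5.6
50 centre [512.1 221.1] size [84.3 60.4] x-yaw 1.7
60 centre [530.8   4.9] size [61.9 37. ] x-yaw 4.8
60 centre [512.1 221.3] size [84.3 60. ] x-yaw 1.7
case [[ 455.398  -241.5634]
 [ 449.0083 -108.0926]
 [ 557.1048 -108.4184]
 [ 560.022  -241.9232]] [ 505.3833 -174.9994]
tab [[ 408.3443 -198.9441]
 [ 407.5324 -159.7232]
 [ 443.1495 -161.7427]
 [ 443.2059 -201.2621]] [ 425.558 -180.418]
light front [[480.6847 -50.7378]
 [471.2024  49.349 ]]
charger front [[471.0717 146.9304]
 [469.2486 249.1805]]
charger front/back [[471.7607 162.3293]
 [469.4582 258.028 ]]
light [[480.6384 -37.717 ]
 [471.5379  66.5889]] screw [[385.766 142.668]]
```

Call:
apply_moves --pt "-1 0 0 0 0 -5.5 0" --pt "-1 14 25 10 0 0 0" --pt "-1 14 35 10 0 0 0" --pt "-1 14 35 10 0 0 0" --pt "-1 14 35 11 0 0 0" --pt "-1 0 10 0 0 0 0" --pt "-1 0 0 0 0 0 0" --pt "-1 0 0 0 0 0 0" --pt "-1 0 0 0 0 0 0"

```text
time: 3.8
tool_pos: [0.5322, 0.0031, 0.1128]
tool_rot: [-0.706, 0.707, 0.035, -0.032]
contact_force: [-0.0, 0.4, 1.5]
gripper_width: 1.001
```

Run:
```python
from h import *
go([.531,.005,.05],95.4)
```

```text
tool shift mm [-1.3 62.8  2. ]
jaw yaw 95.48 tool y [ 0.0041 -0.0007 -1.    ]
turn about tool y 0.08
```

Call:
apply_moves --pt "-1 -1 12 2 0 0 0" --pt "-1 0 15 0 0 0 0" --pt "-1 0 15 0 0 0 0" --pt "-1 0 12 0 0 0 0" --pt "-1 0 8 0 0 0 0" --pt "-1 0 0 0 0 0 0" --pt "-1 0 0 0 0 0 0" --pt "1 0 0 0 0 0 0" --pt "1 0 0 0 0 0 0" --pt "1 0 0 0 0 0 0" --pt "1 0 0 0 0 0 0" --pt "1 0 0 0 0 0 0" --pt "1 0 0 0 0 0 0" --pt "1 0 0 0 0 0 0" --pt "1 0 0 0 0 0 0"

```text
time: 5.3
tool_pos: [0.5307, 0.0052, 0.0493]
tool_rot: [-0.706, 0.706, 0.035, -0.033]
contact_force: [0.0, -0.8, 4.9]
gripper_width: 0.523
```

Call:
apply_moves --pt "1 0 -10 0 0 0 0" --pt "1 0 -15 0 0 0 0" --pt "1 0 -20 0 0 0 0" --pt "1 0 -20 0 0 0 0" --pt "1 -15 -10 1 0 0 0" --pt "1 -30 0 2 0 0 0" --pt "1 -30 0 2 0 0 0" --pt "1 -30 0 1 0 0 0" --pt "1 -26 0 1 0 0 0" --pt "1 0 0 0 0 0 0" --pt "1 0 15 0 0 0 0" --pt "1 0 20 0 0 0 0" --pt "1 0 20 0 0 0 0" --pt "1 0 10 0 0 0 0" --pt "1 0 0 0 0 0 0" --pt "1 0 0 0 0 0 0"

```text
time: 6.9
tool_pos: [0.3992, -0.0002, 0.0589]
tool_rot: [-0.706, 0.706, 0.034, -0.034]
contact_force: [-0.5, 0.2, -3.7]
gripper_width: 0.526
```

Run:
```python
from h import *
s=manip.state(); print(s["gripper_width"],s["contact_force"]); go([.40,0,.042],95.4)
cv2.imwrite("pics/s1.png",manip.grab_frame("scene")[150:330,180:460].repeat(2,0).repeat(2,1))
```

```text
0.5257242292379621 [-0.4878  0.2036 -3.7068]
tool shift mm [ 0.8 16.9  0.1]
jaw yaw 95.5 tool y [ 0.0005 -0.     -1.    ]
turn about tool y 0.1
```

View pics/s1.png

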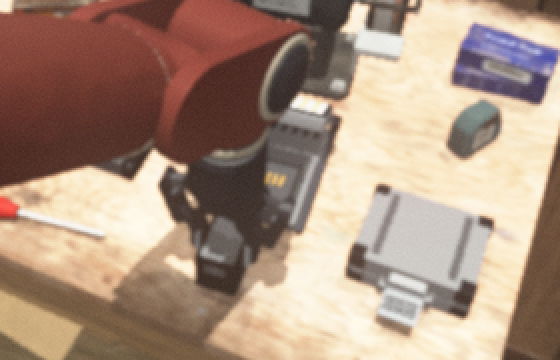

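The picture shows the low pack hanging upright in the jaws at (220,255) and the light's cradle empty, and the -3.7 N reading matches the pack's weight. Next I set it down.

Call:
apply_moves --pt "1 0 7 0 0 0 0" --pt "1 0 5 0 0 0 0" --pt "1 0 3 0 0 0 0" --pt "1 0 1 0 0 0 0" --pt "1 0 0 0 0 0 0" --pt "1 0 0 0 0 0 0"

```text
time: 7.55
tool_pos: [0.3988, -0.0002, 0.0424]
tool_rot: [-0.706, 0.706, 0.034, -0.034]
contact_force: [-0.3, -0.4, -3.4]
gripper_width: 0.526
```

Call:
apply_moves --pt "1 0 1.5 0 0 0 0" --pt "1 0 1 0 0 0 0" --pt "1 0 0 0 0 0 0" --pt "1 0 0 0 0 0 0"

```text
time: 7.95
tool_pos: [0.3992, -0.0002, 0.0413]
tool_rot: [-0.706, 0.706, 0.034, -0.034]
contact_force: [-5.3, 0.4, 7.6]
gripper_width: 0.525
```

Call:
apply_moves --pt "-1 0 0 0 0 0 0" --pt "-1 0 0 0 0 0 0" --pt "-1 0 0 0 0 0 0" --pt "-1 0 0 0 0 0 0" --pt "-1 0 -15 0 0 0 0" --pt "-1 0 -35 0 0 0 0" --pt "-1 0 -40 0 0 0 0" --pt "-1 0 -40 0 0 3.4 0" --pt "-1 20 0 30 0 0 0" --pt "-1 20 0 35 0 0 0" --pt "-1 25 0 35 0 0 0" --pt "-1 25 0 35 0 0 0" --pt "-1 20 0 35 0 0 0" --pt "-1 20 0 36 0 0 0" --pt "-1 0 0 0 0 0 0" --pt "-1 0 0 0 0 0 0" --pt "-1 0 0 0 0 0 0"

```text
time: 9.65
tool_pos: [0.5207, 0.2098, 0.1695]
tool_rot: [-0.707, 0.707, 0.013, -0.013]
contact_force: [-0.3, -0.3, 0.2]
gripper_width: 1.002
```

Run:
```python
from h import *
wrist("w2"); go([.5225,.2102,.068],92)
```

```text
tool shift mm [  1.8 101.6   0.6]
jaw yaw 92.04 tool y [-0.0003 -0.0003 -1.    ]
turn about tool y 0.04
```

View pics/w2.png

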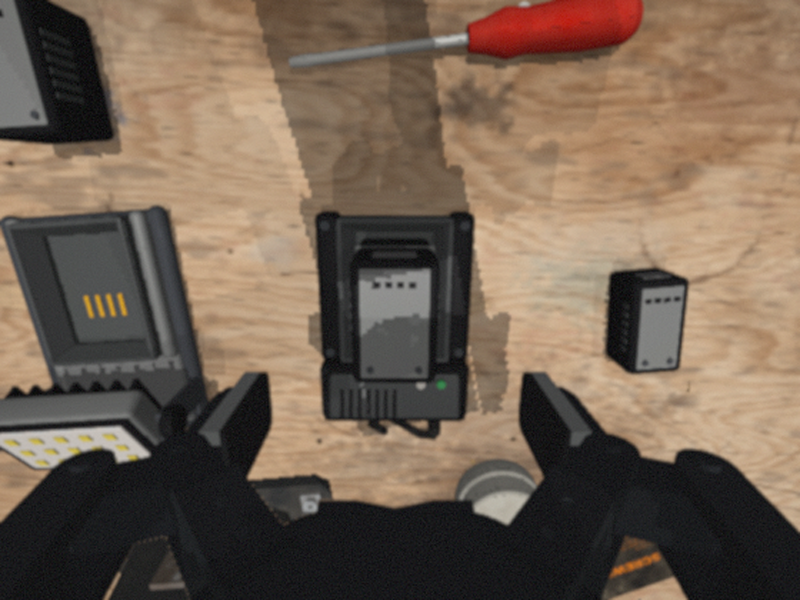

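The view shows the tall pack under the jaws at (395,320), the parked low pack standing upright at (40,70), the light's empty seat floor from about (48,235) to (150,360), and the slim pack's top near (662,330).

Run:
```python
from h import *
for lo in (50,60,70): print(*top("w2",(395,345),.086,lo,70)); print(*top("w2",(665,335),.036,lo,55))
d=np.load("pics/w2.npz"); C=lambda p,z:cast(d["K"],d["T"],np.array(p)*.7,z)[:,:2]*1000
c=C([(48,236),(129,230),(157,340),(65,364)],.008); print("seat floor",c,c.mean(0))
```

```text
centre [522.3 210.3] size [60.6 37.9] x-yaw 2.0
centre [537.6 384.1] size [59.3 30.9] x-yaw 7.3
centre [522.6 210.3] size [59.9 37.5] x-yaw 2.0
centre [537.6 383.1] size [58.8 28.5] x-yaw 7.6
centre [522.2 210.5] size [59.1 37. ] x-yaw 2.0
centre [537.2 382.6] size [56.9 27.1] x-yaw 7.3
seat floor [[495.723  -23.777 ]
 [489.7297  31.3161]
 [568.7051  40.1734]
 [590.231  -29.9893]] [536.0972   4.4308]
```

Call:
apply_moves --pt "-1 2 20 0.5 0 0 0" --pt "-1 0 25 0 0 0 0" --pt "-1 0 25 0 0 0 0" --pt "-1 0 20 0 0 0 0" --pt "-1 0 11 0 0 0 0" --pt "-1 0 0 0 0 0 0" --pt "-1 0 0 0 0 0 0" --pt "1 0 0 0 0 0 0" --pt "1 0 0 0 0 0 0" --pt "1 0 0 0 0 0 0" --pt "1 0 0 0 0 0 0" --pt "1 0 0 0 0 0 0" --pt "1 0 0 0 0 0 0" --pt "1 0 0 0 0 0 0" --pt "1 0 0 0 0 0 0"

```text
time: 11.2
tool_pos: [0.5239, 0.2109, 0.0701]
tool_rot: [-0.707, 0.707, 0.014, -0.012]
contact_force: [-0.9, -3.0, 5.9]
gripper_width: 0.531
```

Call:
apply_moves --pt "1 0 -10 0 0 0 0" --pt "1 0 -20 0 0 0 0" --pt "1 0 -30 0 0 0 0" --pt "1 0 -30 0 0 0 0" --pt "1 0 -10 0 0 -3.4 0" --pt "1 -1 0 -20 0 0 0" --pt "1 -2 0 -35 0 0 0" --pt "1 -2 0 -35 0 0 0" --pt "1 -2 0 -35 0 0 0" --pt "1 -2 0 -35 0 0 0" --pt "1 -1 0 -30 0 0 0" --pt "1 -1 0 -15 0 0 0" --pt "1 0 20 0 0 0 0" --pt "1 0 10 0 0 0 0" --pt "1 0 0 0 0 0 0" --pt "1 0 0 0 0 0 0" --pt "1 0 0 0 0 0 0"

```text
time: 12.9
tool_pos: [0.5322, 0.0065, 0.1395]
tool_rot: [-0.706, 0.706, 0.035, -0.034]
contact_force: [-0.2, 1.0, -4.7]
gripper_width: 0.527
```

Run:
```python
from h import *
s=manip.state(); print(s["gripper_width"],s["contact_force"]); go([.5328,.0055,.0701],95.4)
```

```text
0.5274824869310947 [-0.1697  0.9835 -4.718 ]
tool shift mm [ 0.4 69.4 -1. ]
jaw yaw 95.55 tool y [ 0.001 -0.    -1.   ]
turn about tool y 0.15
```

Call:
apply_moves --pt "1 0 20 -1 0 0 0" --pt "1 0 20 0 0 0 0" --pt "1 0 10 0 0 0 0" --pt "1 0 8 0 0 0 0" --pt "1 0 5 0 0 0 0" --pt "1 0 4 0 0 0 0" --pt "1 0 1 0 0 0 0" --pt "1 0 0 0 0 0 0" --pt "1 0 0 0 0 0 0"

```text
time: 13.8
tool_pos: [0.5323, 0.0049, 0.0714]
tool_rot: [-0.706, 0.706, 0.034, -0.034]
contact_force: [-0.3, -0.0, -5.2]
gripper_width: 0.524
```

Call:
apply_moves --pt "1 0 1.5 0 0 0 0" --pt "1 0 1 0 0 0 0" --pt "1 0 0 0 0 0 0" --pt "1 0 0 0 0 0 0"

```text
time: 14.2
tool_pos: [0.5326, 0.0048, 0.0701]
tool_rot: [-0.706, 0.706, 0.034, -0.034]
contact_force: [-4.7, 0.0, 6.0]
gripper_width: 0.528
```

Call:
apply_moves --pt "-1 0 0 0 0 0 0" --pt "-1 0 0 0 0 0 0" --pt "-1 0 0 0 0 0 0" --pt "-1 0 0 0 0 0 0" --pt "-1 0 -15 0 0 0 0" --pt "-1 0 -30 0 0 0 0" --pt "-1 0 -30 0 0 0 0" --pt "-1 -20 -15 1 0 0 0" --pt "-1 -35 0 2 0 0 0" --pt "-1 -35 0 2 0 0 0" --pt "-1 -30 0 2 0 0 0" --pt "-1 -13 0 1 0 0 0" --pt "-1 0 20 0 0 0 0" --pt "-1 0 20 0 0 0 0" --pt "-1 0 0 0 0 0 0" --pt "-1 0 0 0 0 0 0"

```text
time: 15.8
tool_pos: [0.3989, 0.0001, 0.1191]
tool_rot: [-0.706, 0.706, 0.034, -0.034]
contact_force: [0.1, -0.2, 0.6]
gripper_width: 0.997
```

Run:
```python
from h import *
go([.3992,-.0002,.0425],95.4)
```

```text
tool shift mm [ 0.2 76.6 -0.4]
jaw yaw 95.49 tool y [ 0.0004 -0.     -1.    ]
turn about tool y 0.09
```

Call:
apply_moves --pt "-1 0 20 0 0 0 0" --pt "-1 0 20 0 0 0 0" --pt "-1 0 20 0 0 0 0" --pt "-1 0 12 0 0 0 0" --pt "-1 0 4 0 0 0 0" --pt "-1 0 0 0 0 0 0" --pt "1 0 0 0 0 0 0" --pt "1 0 0 0 0 0 0" --pt "1 0 0 0 0 0 0" --pt "1 0 0 0 0 0 0" --pt "1 0 0 0 0 0 0" --pt "1 0 0 0 0 0 0" --pt "1 0 0 0 0 0 0" --pt "1 0 0 0 0 0 0" --pt "1 0 -10 0 0 0 0"

```text
time: 17.3
tool_pos: [0.3969, 0.0005, 0.0509]
tool_rot: [0.707, -0.706, -0.032, 0.035]
contact_force: [-0.4, -0.0, -4.6]
gripper_width: 0.525
```

Call:
apply_moves --pt "1 0 -30 0 0 0 0" --pt "1 0 -30 0 0 0 0" --pt "1 0 -10 0 0 3.4 0" --pt "1 10 0 15 0 0 0" --pt "1 20 0 30 0 0 0" --pt "1 21 0 35 0 0 0" --pt "1 20 0 35 0 0 0" --pt "1 20 0 35 0 0 0" --pt "1 20 0 30 0 0 0" --pt "1 20 0 26 0 0 0" --pt "1 0 10 0 0 0 0" --pt "1 0 10 0 0 0 0" --pt "1 0 0 0 0 0 0" --pt "1 0 0 0 0 0 0" --pt "1 0 0 0 0 0 0"

```text
time: 18.8
tool_pos: [0.5218, 0.2102, 0.1024]
tool_rot: [-0.707, 0.707, 0.013, -0.013]
contact_force: [-1.1, -0.1, -3.8]
gripper_width: 0.526
```

Run:
```python
from h import *
go([.5225,.2105,.0493],92)
```

```text
tool shift mm [ 0.7 53.1  0.3]
jaw yaw 92.04 tool y [-0.0001 -0.     -1.    ]
turn about tool y 0.04
```

Call:
apply_moves --pt "1 0.5 15 0 0 0 0" --pt "1 0 15 0 0 0 0" --pt "1 0 8 0 0 0 0" --pt "1 0 6 0 0 0 0" --pt "1 0 5 0 0 0 0" --pt "1 0 3 0 0 0 0" --pt "1 0 1.5 0 0 0 0" --pt "1 0 0 0 0 0 0" --pt "1 0 0 0 0 0 0"

```text
time: 19.7
tool_pos: [0.523, 0.211, 0.0515]
tool_rot: [-0.707, 0.707, 0.013, -0.013]
contact_force: [-8.2, -2.3, 10.8]
gripper_width: 0.526
```

Call:
apply_moves --pt "-1 0 0 0 0 0 0" --pt "-1 0 0 0 0 0 0" --pt "-1 0 0 0 0 0 0" --pt "-1 0 0 0 0 0 0" --pt "-1 0 -15 0 0 0 0" --pt "-1 0 -30 0 0 0 0" --pt "-1 0 -30 0 0 0 0" --pt "-1 0 -35 0 0 0 0" --pt "-1 0 -30 0 0 0 0" --pt "-1 -20 0 -40 0 0 0" --pt "-1 -20 0 -40 0 0 0" --pt "-1 0 0 -30 0 0 0" --pt "-1 0 0 0 0 0 0" --pt "-1 0 0 0 0 0 0" --pt "-1 0 0 0 0 0 0"

```text
time: 21.2
tool_pos: [0.4869, 0.1, 0.1894]
tool_rot: [0.707, -0.707, -0.013, 0.013]
contact_force: [-0.1, 0.2, -0.8]
gripper_width: 1.005
```

Run:
```python
from h import *
wrist("w3"); go([.426,-.181,.10],92)
```

```text
tool shift mm [ -71.4   89.1 -278.8]
jaw yaw 92.16 tool y [ 0.0004  0.0003 -1.    ]
turn about tool y 0.16
```

View pics/w3.png

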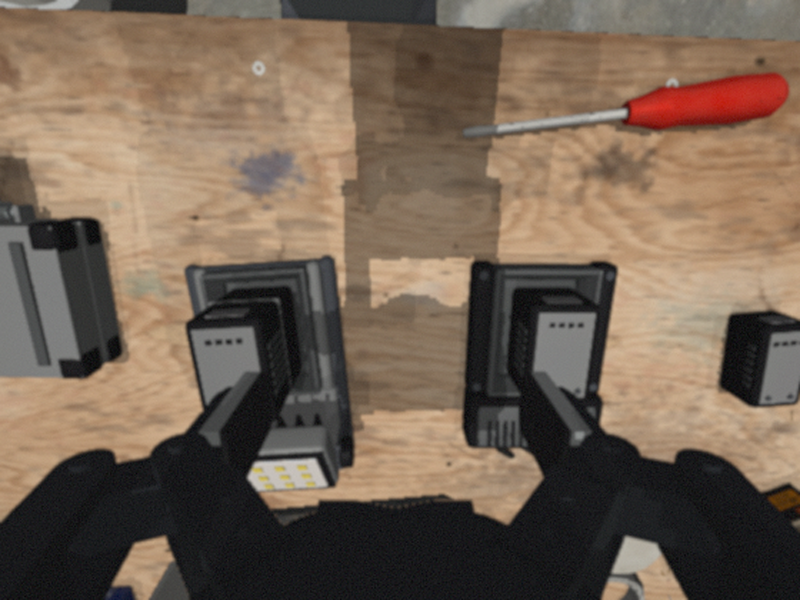

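Both packs stand upright in the other's cradle, the tall one in the light at (240,340) and the low one in the charger at (560,340), and the screwdriver is untouched. Next I go to the latch with the fingers shut.

Call:
apply_moves --pt "1 -10 0 -20 0 0 0" --pt "1 -10 0 -35 0 0 0" --pt "1 -10 0 -40 0 0 0" --pt "1 -10 0 -40 0 0 0" --pt "1 -10 0 -40 0 0 0" --pt "1 -10 0 -40 0 0 0" --pt "1 -10 0 -40 0 0 0" --pt "1 -8 0 -22 0 0 0" --pt "1 0 35 0 0 0 0" --pt "1 0 35 0 0 0 0" --pt "1 0 30 0 0 0 0" --pt "1 0 10 0 0 0 0" --pt "1 0 0 0 0 0 0" --pt "1 0 0 0 0 0 0" --pt "1 0 0 0 0 0 0"

```text
time: 22.75
tool_pos: [0.4203, -0.1809, 0.0809]
tool_rot: [-0.706, 0.708, 0.014, -0.012]
contact_force: [-0.0, 0.2, 0.1]
gripper_width: -0.004
```

Run:
```python
from h import *
wrist("w4"); go([.419,-.180,.041],92)
```

```text
tool shift mm [-1.3 39.9  1. ]
jaw yaw 92.12 tool y [ 0.0031 -0.002  -1.    ]
turn about tool y 0.12
```

View pics/w4.png

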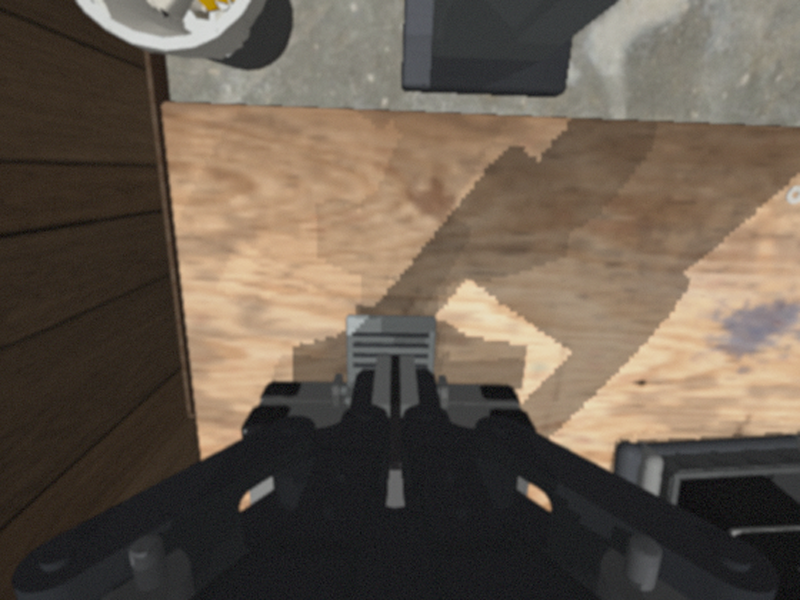

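The shut fingertips are right above the tab, which spans (347,316)–(437,370). I push down now.

Call:
apply_moves --pt "1 -1 15 1 0 0 0" --pt "1 0 12 0 0 0 0" --pt "1 0 6 0 0 0 0" --pt "1 0 4 0 0 0 0" --pt "1 0 3 0 0 0 0" --pt "1 0 2 0 0 0 0" --pt "1 0 0 0 0 0 0"

```text
time: 23.5
tool_pos: [0.4171, -0.1793, 0.0383]
tool_rot: [0.707, -0.707, -0.012, 0.015]
contact_force: [-11.4, 2.9, 15.4]
gripper_width: -0.0
```

Call:
apply_moves --pt "1 0 -5 0 0 0 0" --pt "1 -5 -10 0 0 0 0" --pt "1 -10 -20 0 0 0 0" --pt "1 -10 -30 0 0 0 0" --pt "1 -5 -35 0 0 0 0" --pt "1 0 -45 0 0 0 0" --pt "1 0 -45 0 0 0 0" --pt "1 0 -30 0 0 0 0" --pt "1 0 0 0 0 0 0" --pt "1 0 0 0 0 0 0"

```text
time: 24.5
tool_pos: [0.3884, -0.1806, 0.2577]
tool_rot: [-0.707, 0.707, 0.014, -0.012]
contact_force: [-0.8, 0.3, 0.4]
gripper_width: -0.0
```

Run:
```python
from h import *
wrist("w5"); go([.51,-.1,.28],92)
cv2.imwrite("pics/a.png",np.hstack([cv2.resize(manip.grab_frame("scene")[200:340,300:480],(400,311)),cv2.resize(manip.grab_frame("wrist"),(400,311))]))
```

```text
tool shift mm [125.1 -23.9  75.7]
jaw yaw 92.1 tool y [-0.      0.0005 -1.    ]
turn about tool y 0.1
```

View pics/a.png

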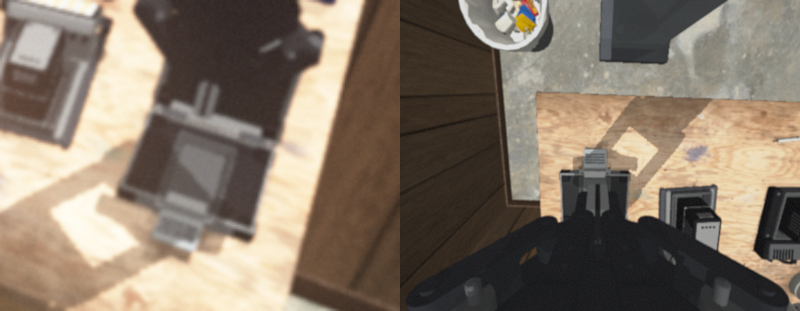

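The lid is up and the pocket is exposed. I open the jaws and move off to one side to measure the pocket.

Call:
apply_moves --pt "-1 10 0 20 0 0 0" --pt "-1 20 0 30 0 0 0" --pt "-1 25 0 30 0 0 0" --pt "-1 25 0 20 0 0 0" --pt "-1 0 0 0 0 0 0" --pt "-1 0 0 0 0 0 0" --pt "-1 0 0 0 0 0 0" --pt "-1 0 0 0 0 0 0"

```text
time: 25.45
tool_pos: [0.4635, -0.0781, 0.2563]
tool_rot: [0.707, -0.707, -0.012, 0.013]
contact_force: [-0.2, 0.2, 0.3]
gripper_width: 1.0
```

Run:
```python
from h import *
K,T,im=wrist("w6"); go([.5375,.384,.2],97.5)
q=cast(K,T,[[0,0]],0)
uv=T[:3,:3].T@(np.array([.51,-.178,.01])-T[:3,3]); uv=(K@uv/uv[2])[:2]; print(uv)
x0=int(max(0,min(560-200,uv[0]-100)));y0=int(max(0,uv[1]-75)); print(x0,y0)
cv2.imwrite("pics/w6c.png",cv2.resize(im[y0:y0+150,x0:x0+200],(800,600),interpolation=cv2.INTER_CUBIC))
```

```text
tool shift mm [ 90.1  56.5 459.3]
jaw yaw 92.01 tool y [-0.0003  0.     -1.    ]
turn about tool y -5.49
[198.0852 214.4264]
98 139
```

View pics/w6c.png

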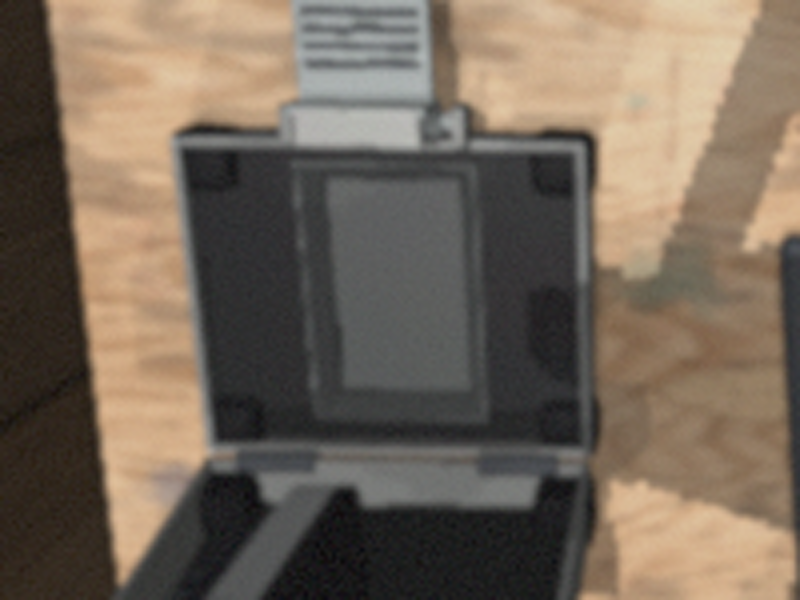

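In this 4x crop (origin 98,139), the pocket floor's corners are about (325,178), (462,180), (475,390) and (340,390). Its mouth is about (293,160), (482,164), (490,420) and (314,417).

Run:
```python
from h import *
d=np.load("pics/w6.npz"); C=lambda p,z:cast(d["K"],d["T"],np.array(p)/4+[98,139],z)[:,:2]*1000
for n,p,z in[("floor",[(325,178),(462,180),(475,390),(340,390)],.005),("mouth",[(293,160),(482,164),(490,420),(314,417)],.014),("rim",[(176,142),(588,142),(588,445),(210,450)],.020)]:
    c=C(p,z); m=c.mean(0); v=(c[3]+c[2]-c[0]-c[1])/2; w=(c[1]+c[2]-c[0]-c[3])/2; print(n,m,"len",np.linalg.norm(v),np.linalg.norm(w),"yaw",np.degrees(np.arctan2(v[1],v[0])),np.degrees(np.arctan2(-w[0],w[1])))
```

```text
floor [ 506.6113 -179.0066] len 72.90222351968619 44.977221690665665 yaw 1.3004833314636481 1.5637549531587267
mouth [ 506.2827 -178.5535] len 86.78925180526025 58.905873905492115 yaw 0.6797074166379221 0.837431160254608
rim [ 506.5129 -178.3716] len 101.95399334218457 125.7737444076658 yaw 0.5477088361449164 2.391122481013531
```

Call:
apply_moves --pt "-1 5 0 20 0 0 0" --pt "-1 5 0 40 0 -5.5 0" --pt "-1 5 0 45 0 0 0" --pt "-1 0 0 45 0 0 0" --pt "-1 0 0 45 0 0 0" --pt "-1 0 0 45 0 0 0" --pt "-1 0 0 45 0 0 0" --pt "-1 0 0 45 0 0 0" --pt "-1 0 0 45 0 0 0" --pt "-1 20 0 45 0 0 0" --pt "-1 20 15 30 0 0 0" --pt "-1 0 15 10 0 0 0" --pt "-1 0 15 0 0 0 0" --pt "-1 0 0 0 0 0 0" --pt "-1 0 0 0 0 0 0"

```text
time: 27.0
tool_pos: [0.4633, 0.3837, 0.2113]
tool_rot: [-0.705, 0.706, 0.046, -0.047]
contact_force: [-0.1, 1.1, -0.0]
gripper_width: 1.003
```

Run:
```python
from h import *
K,T,im=wrist("w7"); go([.5375,.384,.1],97.5)
uv=T[:3,:3].T@(np.array([.5375,.384,.036])-T[:3,3]); uv=(K@uv/uv[2])[:2]/.7; print(uv)
for lo in(50,60,70): print(*top("w7",uv+[0,12],.036,lo,60,"pics/w7t.png"))
```

```text
tool shift mm [ 73.  112.4  -9.7]
jaw yaw 97.51 tool y [ 0.0005  0.0001 -1.    ]
turn about tool y 0.01
[381.4964 371.1748]
centre [539.9 382.9] size [61.2 27.1] x-yaw 7.5
centre [536.8 382.1] size [54.8 25.7] x-yaw 7.5
centre [541.4 383.1] size [45.4 24.8] x-yaw 7.5
```

View pics/w7t.png

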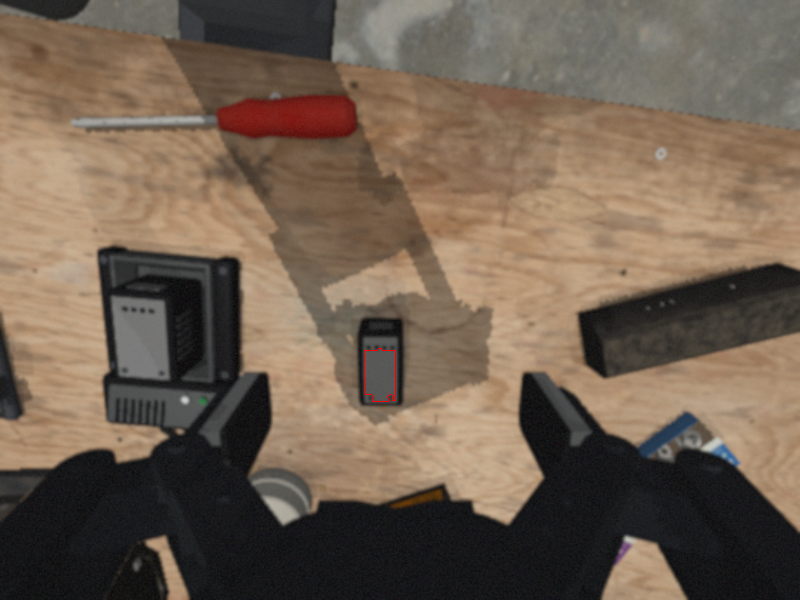

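The slim pack's top spans (361–402, 332–405) and stands free under the jaws. The centre from my earlier measurement projects to (381,371), which agrees.

Call:
apply_moves --pt "-1 20 20 -3 0 0 0" --pt "-1 25 30 -4 0 0 0" --pt "-1 24 35 -3 0 0 0" --pt "-1 0 35 0 0 0 0" --pt "-1 0 25 0 0 0 0" --pt "-1 0 0 0 0 0 0" --pt "-1 0 0 0 0 0 0"

```text
time: 27.75
tool_pos: [0.534, 0.3842, 0.0682]
tool_rot: [0.706, -0.705, -0.047, 0.046]
contact_force: [0.1, 1.3, 0.6]
gripper_width: 1.003
```

Run:
```python
from h import *
go([.533,.3825,.035],97.5)
```

```text
tool shift mm [-1.2 33.2 -1.5]
jaw yaw 97.55 tool y [ 0.0012  0.0006 -1.    ]
turn about tool y 0.05
```

Call:
apply_moves --pt "-1 -1 15 -1.5 0 0 0" --pt "-1 0 12 0 0 0 0" --pt "-1 0 6 0 0 0 0" --pt "-1 0 0 0 0 0 0" --pt "-1 0 0 0 0 0 0" --pt "1 0 0 0 0 0 0" --pt "1 0 0 0 0 0 0" --pt "1 0 0 0 0 0 0" --pt "1 0 0 0 0 0 0" --pt "1 0 0 0 0 0 0" --pt "1 0 0 0 0 0 0" --pt "1 0 0 0 0 0 0" --pt "1 0 0 0 0 0 0" --pt "1 0 0 0 0 0 0"

```text
time: 29.15
tool_pos: [0.5331, 0.3831, 0.0345]
tool_rot: [0.706, -0.705, -0.047, 0.046]
contact_force: [0.1, 0.5, 4.9]
gripper_width: 0.405
```

Call:
apply_moves --pt "1 0 -10 0 0 0 0" --pt "1 0 -25 0 0 0 0" --pt "1 0 -35 0 0 0 0" --pt "1 0 -35 0 0 0 0" --pt "1 0 -30 0 0 6.3 0" --pt "1 -20 0 -20 0 0 0" --pt "1 -20 0 -35 0 0 0" --pt "1 -20 0 -40 0 0 0" --pt "1 -10 0 -40 0 0 0" --pt "1 0 0 -40 0 0 0" --pt "1 0 0 -40 0 0 0" --pt "1 0 0 0 0 0 0"

```text
time: 30.35
tool_pos: [0.4663, 0.1627, 0.1676]
tool_rot: [-0.706, 0.708, 0.005, -0.007]
contact_force: [1.6, 0.2, -2.2]
gripper_width: 0.408
```

Run:
```python
from h import *
s=manip.state(); print(s["gripper_width"]); go([.45,-.1788,.17],91.2)
```

```text
0.4080799986408034
tool shift mm [ -22.4   -1.7 -341.2]
jaw yaw 91.03 tool y [-0.0025 -0.0019 -1.    ]
turn about tool y -0.17
```

Call:
apply_moves --pt "1 -2 0 -30 0 0 0" --pt "1 -3 0 -40 0 0 0" --pt "1 -3 0 -40 0 0 0" --pt "1 -3 0 -40 0 0 0" --pt "1 -3 0 -40 0 0 0" --pt "1 -3 0 -40 0 0 0" --pt "1 -3 0 -40 0 0 0" --pt "1 -2 0 -40 0 0 0" --pt "1 0 0 -30 0 0 0" --pt "1 15 20 0 0 0 0" --pt "1 20 30 0 0 0 0" --pt "1 15 25 0 0 0 0" --pt "1 0 10 0 0 0 0" --pt "1 0 0 0 0 0 0" --pt "1 0 0 0 0 0 0"

```text
time: 31.85
tool_pos: [0.5028, -0.1727, 0.0842]
tool_rot: [0.707, -0.707, -0.008, 0.008]
contact_force: [-0.2, 0.4, -0.6]
gripper_width: 0.402
```

Run:
```python
from h import *
K,T,im=wrist("w8"); go([.5016,-.179,.0395],91.2)
```

```text
tool shift mm [-2.  45.5 -5.9]
jaw yaw 91.3 tool y [ 0.0014 -0.0007 -1.    ]
turn about tool y 0.1
```

View pics/w8.png

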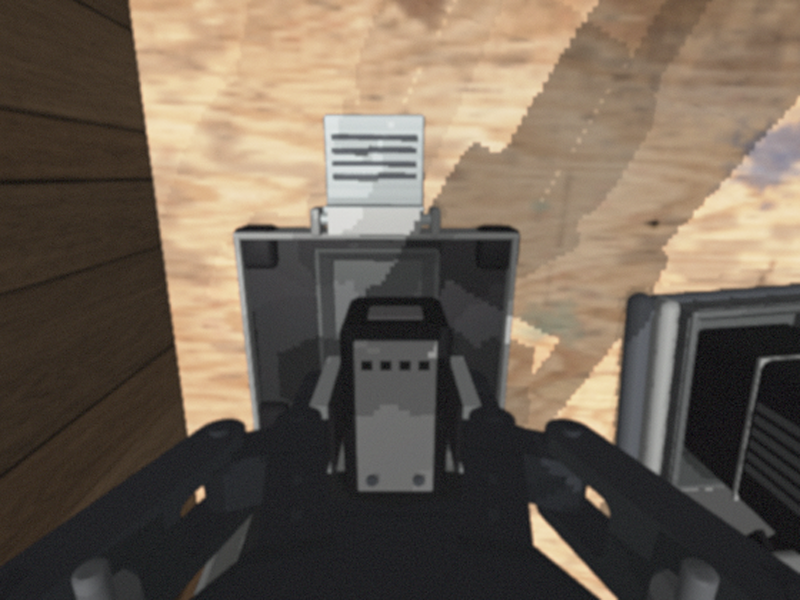

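The pack hangs at columns 342–447, centred near 395, while the case and pocket are centred near column 377. That agrees with the computed shift of about -6 mm. I correct it and lower the pack.

Call:
apply_moves --pt "1 -2 0 -6 0 0 0" --pt "1 0 12 0 0 0 0" --pt "1 0 10 0 0 0 0" --pt "1 0 8 0 0 0 0" --pt "1 0 6 0 0 0 0" --pt "1 0 5 0 0 0 0" --pt "1 0 2 0 0 0 0" --pt "1 0 0 0 0 0 0" --pt "1 0 0 0 0 0 0"

```text
time: 32.8
tool_pos: [0.5015, -0.1791, 0.0411]
tool_rot: [-0.707, 0.707, 0.008, -0.008]
contact_force: [-0.4, -0.2, -1.8]
gripper_width: 0.408
```

Call:
apply_moves --pt "1 0 2 0 0 0 0" --pt "1 0 1 0 0 0 0" --pt "1 0 0 0 0 0 0" --pt "1 0 0 0 0 0 0"

```text
time: 33.2
tool_pos: [0.5016, -0.1792, 0.0384]
tool_rot: [-0.707, 0.707, 0.008, -0.008]
contact_force: [-1.9, 0.7, 2.7]
gripper_width: 0.407
```

That is home: 0.0384 − 0.0345 gives 3.9 mm against the 4 mm floor. I release with a partial opening and leave upwards.

Call:
apply_moves --pt "-0.4 0 0 0 0 0 0" --pt "-0.4 0 0 0 0 0 0" --pt "-0.4 0 0 0 0 0 0" --pt "-0.4 0 0 0 0 0 0" --pt "-0.4 0 -15 0 0 0 0" --pt "-0.4 0 -25 0 0 0 0" --pt "-0.4 0 -30 0 0 0 0" --pt "-0.4 -10 -40 0 0 0 0" --pt "-1 -20 -40 10 0 0 0" --pt "-1 -10 -30 30 0 0 0" --pt "-1 0 -20 35 0 0 0" --pt "-1 0 0 35 0 0 0" --pt "-1 0 0 35 0 0 0" --pt "-1 0 0 30 0 0 0" --pt "-1 0 0 0 0 0 0" --pt "-1 0 0 0 0 0 0" --pt "-1 0 0 0 0 0 0"

```text
time: 34.9
tool_pos: [0.4574, -0.0056, 0.2384]
tool_rot: [-0.707, 0.707, 0.008, -0.008]
contact_force: [-0.6, 1.0, 0.0]
gripper_width: 0.998
```

Run:
```python
from h import *
s=manip.state(); print(s["time"],s["tool_pos"],s["contact_force"])
wrist("w9")
im=manip.grab_frame("side"); cv2.imwrite("pics/side9.png",cv2.resize(im[120:280,200:400],(800,640))[:600])
```

```text
34.9 [ 0.4574 -0.0056  0.2384] [-0.6241  1.0365  0.0426]
```

View pics/w9.png

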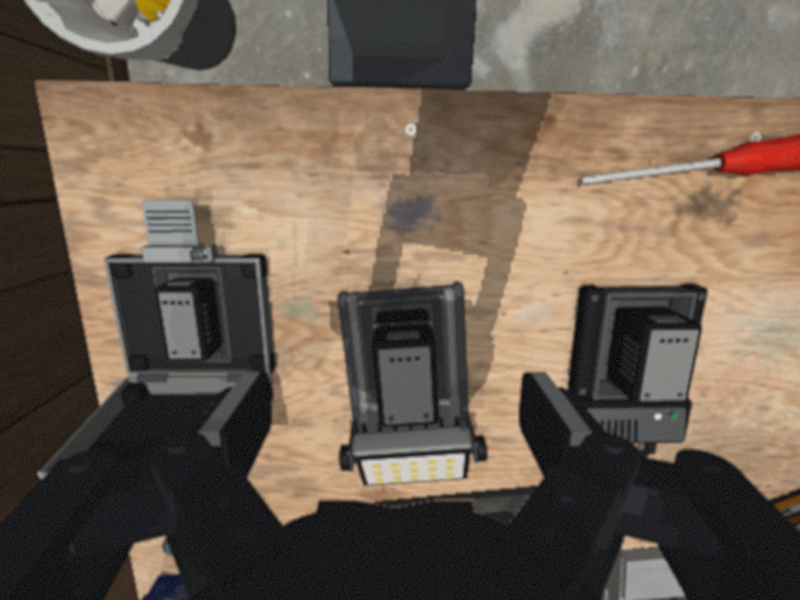

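View pics/side9.png

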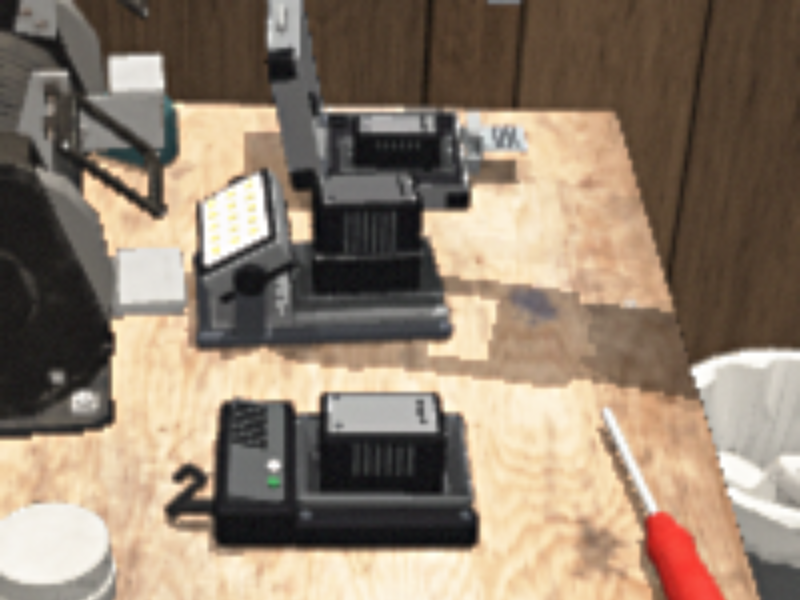

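Everything looks seated and level. The side crop shows the low pack at (380,440), the tall pack at (365,230) and the slim pack at (398,138), all upright, with the lid open and the screwdriver and tape where they were. One number check on the tops at home height, then I hand in.

Run:
```python
from h import *
for n,s,z in[("tall",(405,385),.086),("low",(668,370),.058),("slim",(180,325),.040)]: print(n,*top("w9",s,z,60,50))
s=manip.state(); print(s["time"],s["contact_force"],s["joint_vel"]); print(manip.job_done())
```

```text
tall centre [531.6   4.9] size [60.7 36.5] x-yaw 5.4
low centre [523.9 212.3] size [61.5 39.4] x-yaw 1.2
slim centre [ 505.9 -177.9] size [57.8 28. ] x-yaw 1.2
35.0 [-0.4681 -0.2819 -0.1581] [-0.0049  0.0035  0.0013 -0.0001 -0.0018  0.0017]
the job is handed in; nothing more can be done
None
```

The job is done and handed in at 35 s. I parked the low pack on the bench, moved the tall pack from the charger to the work light, and put the low pack in the charger. Then I pushed the latch tab, the lid sprang open, and I set the slim pack in the case's pocket.

- **Positions:** In the last pictures all three packs stand upright, and their tops measure in place for fully home seats:

| Pack | Centre x, y (mm) | Yaw |
|---|---|---|
| Tall, in the light | 532, 5 | 5.4° |
| Low, in the charger | 524, 212 | 1.2° |
| Slim, in the pocket | 506, -178 | 1.2° |

- **Seating height:** The tall pack touched down at the same height at which I had gripped it in the charger. The slim pack came to rest 3.9 mm above the bench, against a pocket floor at 4 mm.
- **Low pack:** I could not confirm its height as closely. The tool was about 2 mm higher at contact than at its first grasp, and about 1 mm of that comes from the regrasp. There was a sideways reading of 8 N at contact, and its picture after release is level.
- **Latch:** The push peaked near 15 N down and 11 N sideways, more than the spring needs, because the tab reached its stop. The lid is fully open.
- **Loose items:** The screwdriver looks untouched. The tape measure looks unmoved, but it is mostly hidden in the last pictures and I did not measure it again.

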